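# Re-set the portion selector of a formula dispenser and clamp it

### The job

Change the formula dispenser on the granite slab to its other portion size: swing the steel clamp lever on its base block fully open, slide the portion selector all the way to the end stop nearest the tower, and then swing the clamp lever fully shut again so that the setting is locked. Do not bump hard into the dispenser's tower or spout, and leave the bottle, the pan lid and the mug where they stand.

Things in the scene. Friction and masses are not known exactly. Their poses are not given: they have to be found in the camera images.
- dock: the dispenser's fixed white base block, 200 mm (x) by 340 mm (y, -180 to +160) by 45 mm high, often turned a little; origin on the underside, x away from the robot, y along its length towards the tower, z up. On it: the tower (at +y), the clamp lever (front), the selector on its rail (rear).
- tower: fixed white tower on the block: pedestal, swivel collar and three stacked tiers 110 mm across, top 370 mm above the slab; origin on its axis on the block's top, at (-20, 100, 45) mm in the dock frame. Its spout reaches out along dock -y over the shut lever.
- spout_end (a point): middle of the underside of the fixed spout's end, 173 mm above the slab (a ring hangs 12 mm lower there). The spout is 34 mm wide (dock x) and 24 mm high and runs from here along dock +y to the collar. Its front edge is 6 mm behind the shut lever's post: a tool pointing straight down hits it, so tilt about 40 degrees, fingers pointing down and away from the robot.
- clamp (a joint): angle of the clamp lever about its upright hinge, rad: 0 fully shut (stop; the arm lies along the dock's +y under the spout), grows as the arm swings out towards the robot (anticlockwise from above), 1.2 fully open (stop). It stays where it is left.
- clamp_grip (a point): point on the axis of the lever's upright grip post, 16 mm below its top: a plain round grey post 18 mm across standing 50 mm clear above the steel arm (arm top 63 mm, post top 113 mm, this point 97 mm above the slab). It lies 100 mm from the hinge; it moves with the lever.
- clamp_hinge (a point): fixed point on the upright hinge axis of the clamp lever, at the same height as clamp_grip; at (-50, -130) mm in the dock frame. The hub is 46 mm across, its top 77 mm above the slab; a short nose with a rubber shoe points from it at right angles to the arm.
- selector (a joint): travel of the portion selector along its rail, m: grows along the dock's +y (towards the tower); 0.09 is the end stop nearest the tower. It stays where it is left.
- selector_grip (a point): point in the selector's grey upright fin, 12 mm below its top and midway along it. The fin is 60 mm long (dock x), 14 mm thick (dock y) and its top is 105 mm above the slab, this point 93 mm; its carriage below reaches up to 65 mm. It runs along dock x = 55 mm.
- bottle: closed white polypropylene bottle with a clear domed cap, 68 mm across, 150 mm high, standing in front of the tower; origin at the centre of its underside
- pan_lid: round steel saucepan lid with a knob, 190 mm across, 57 mm high, lying to the robot's right of the dispenser; origin at the centre of its underside
- mug: white mug, 84 mm across, 95 mm high, left of the dispenser; origin at the centre of its underside

How it is judged:
By the outcome, as a careful person would: the job done as asked, in the order asked, and still so for the second after the job is handed in, with the robot touching nothing.
It also fails if it takes over 59 s, if anything falls off the work surface, if the arm or the gripper's body presses on something with over 40 N, if the wrist force passes 120 N, or if a joint passes its speed limit or range.

### The arm

A 6-joint arm with a two-finger parallel gripper is mounted at the origin on the work surface. World frame = base frame: x ahead of the robot, y to its left, z up, the work surface at z = 0. Lengths are in m, angles in degrees, forces in N, time in s.
With the tool pointing down it reaches from about 0.3 to 1 m from the base axis. Payload 5.1 kg.
Tool frame: the origin (TCP) lies between the finger pads, 19 mm behind the fingertips; this is the grasp point; z points along the fingers, y is the line along which they close (so a half turn about z gives the same grasp; the last joint's range is limited). The gripper opens to 95 mm and grips with 3 to 60 N. Pads are 20 mm wide; open, the fingers measure 119 mm over their backs; the gripper's body (75 mm by 180 mm) begins 59 mm behind the grasp point.
Start: joints at [61.158, 7.093, 94.555, -0, 78.352, -4.733], TCP at [0.266, 0.593, 0.233] pointing down, gripper open.
Joint ranges: [-149.61, 149.61], [-58.7, 133.49], [1.44, 155.28], [-77.14, 257.14], [18.33, 153.61], [-166.67, 166.67]. Speed limits (degrees/s): [147.25, 147.25, 180, 180, 180, 180].

### API

Orientations are given as a 3x3 rotation matrix whose columns are the frame's x, y, z axes.
In Python, from plant import robot gives the robot as it stands.
- The arm moves only by the shell command python3 -m handwheel 'ROWS' [OPENING] [FORCE]. ROWS is JSON, a list of rows, each a list of 2 entries, a list of its own where there are three numbers: the shift along the tool's x, y, z in m, then the turn, a rotation vector about the tool's x, y, z in rad. In form: [[[dx, dy, dz], [rx, ry, rz]], ...]. A call has 1 to 20 rows; each row is the pose to reach, as a shift and turn from the pose commanded when the call began, along the tool's axes at that moment; what a row does not reach only later rows make up. A row lasts 1/8 s, in which the tool goes at most 62.5 mm and 10.7 degrees, less where a joint would pass 70% of its speed; a pose out of reach is approached as far as the arm can. A call with a gripper value outside its range is refused whole. OPENING is the finger opening in m, from 0 to 0.0951, set as the call begins (- or left out, the last holds). The fingers move at their own pace and stop on an object; FORCE is the grip in N (left out, the last holds). Time passes only in rows, so rows that repeat a pose let the fingers close. It gives the time, the measured TCP pose, the force, the opening and the grip force at its end, in the units of the state.
- robot.read_state(): the state, without advancing time (a new reading comes with each control period).
- robot.get_image(name): name is "scene" or "top"; returns a dict with "img" (480x640x3 uint8, blue, green, red), "depth" (480x640 float32, m along the optical axis (not along the pixel's ray), 0 where there is no reading), "fx", "fy", "cx", "cy" (pixels), "world_from_camera" (4x4, takes a point from camera to world coordinates). Camera axes: x right, y down, z forward; pixel columns grow to the right and rows downward; lengths in m; the calibration is good to about 2 mm. A picture is of the moment at which its call begins.
- robot.finish_job(): hands the job in; it is judged then, once.
The state is a dict: "clock": time; "qpos": joint angles; "joint_vel": joint speeds; "effort": joint torques, N m; "ee_pos": TCP position; "tcp_rot": TCP orientation; "contact_force": force on the tool from outside, world axes, zero at the start; "moment": the same for the moment, N m; "opening": finger opening in m; "gripper_force": force on a finger pad.
Only numpy, scipy, OpenCV 4.12 (cv2) and the standard library are available. Lean on these libraries where they do the work, as an engineer would, in place of code of your own. Each camera call takes 0.05 s, during which the arm holds its last target. There are 200 camera calls.

## Working session

There is one attempt and no reset: what is moved stays moved. The work goes in short steps, Python scripts to look and compute and a shell command to move; the robot and the scene stay as the last step left them, time stands still between calls to the robot, and variables do not carry over. Pictures are saved under pics/ and viewed, at most 10 in all, crops included, and the job is handed in when it is done.

```bash
mkdir -p pics
python3 - <<'E'
from plant import robot
import cv2,numpy as np
for n in("scene","top"):
    d=robot.get_image(n); cv2.imwrite(f"pics/{n}0.png",d["img"]); np.savez(f"pics/{n}0.npz",**d)
    print(n,d["fx"],d["cx"],d["cy"],np.round(d["world_from_camera"],3).tolist())
s=robot.read_state();print(s["clock"],np.round(s["tcp_rot"],3).tolist())
E
```

```text
scene 448.2545483348255 319.78822881739416 235.25556985223142 [[0.673, 0.615, -0.411, 0.897], [0.74, -0.563, 0.37, -0.268], [-0.004, -0.553, -0.833, 0.772], [0.0, 0.0, 0.0, 1.0]]
top 474.09624970307107 320.3207981993251 240.42921045571177 [[-0.023, -0.988, 0.154, 0.442], [-1.0, 0.022, -0.003, 0.025], [-0.001, -0.154, -0.988, 1.089], [0.0, 0.0, 0.0, 1.0]]
0.1 [[-0.913, 0.409, -0.001], [0.409, 0.913, -0.002], [0.0, -0.002, -1.0]]
```

View pics/scene0.png

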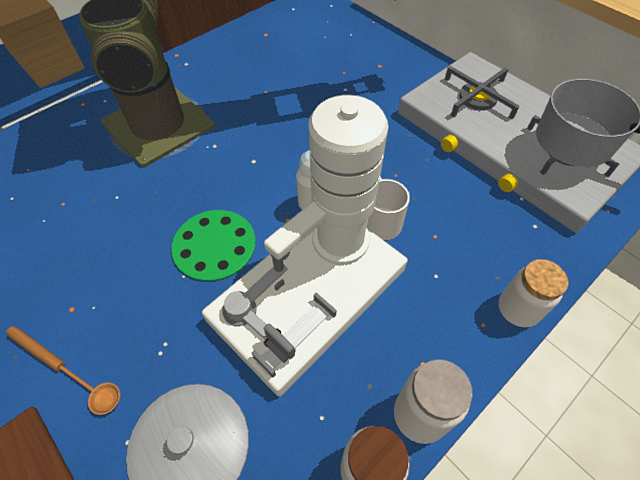

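View pics/top0.png

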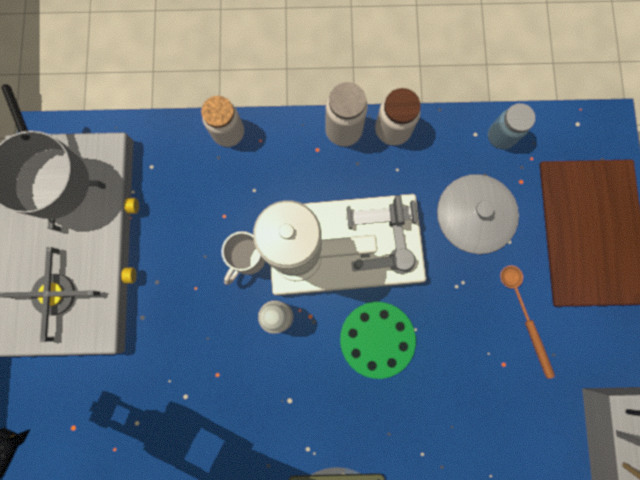

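The scene view shows the tower at about (345,180), the lever post at (279,258), the hub at (237,305) and the fin at (280,342). The top view shows the hub at (403,260), the post at (358,265), the fin near (400,210), the bottle at (275,317) and the mug at (242,252). The lever is shut and the selector is at the far end from the tower.

```bash
cat > h.py <<'E'
import numpy as np,cv2
def cloud(d):
    v,u=np.mgrid[:480,:640]; z=d["depth"]; T=d["world_from_camera"]
    p=np.stack([(u-d["cx"])*z/d["fx"],(v-d["cy"])*z/d["fy"],z],-1)
    P=p@T[:3,:3].T+T[:3,3]; P[z==0]=np.nan; return P
E
python3 - <<'E'
from h import *
A={n:cloud(dict(np.load(f"pics/{n}0.npz"))) for n in("top","scene")}
Q=[]
for n,(r0,r1,c0,c1) in {"top":(180,310,255,440),"scene":(200,400,195,415)}.items():
    p=A[n][r0:r1,c0:c1].reshape(-1,3); q=p[np.abs(p[:,2]-.045)<.006]
    # drop bottle/mug pts via opening in grid
    g=np.zeros((600,600),np.uint8); ij=((q[:,:2]+[0,.6])*500).astype(int); k=(ij>=0).all(1)&(ij<600).all(1); g[ij[k,0],ij[k,1]]=255
    g=cv2.morphologyEx(g,cv2.MORPH_CLOSE,np.ones((7,7))); g=cv2.morphologyEx(g,cv2.MORPH_OPEN,np.ones((9,9)))
    N,L,S,C=cv2.connectedComponentsWithStats(g); i=1+S[1:,4].argmax(); pts=np.argwhere(L==i).astype(np.float32)
    r=cv2.minAreaRect(pts); print(n,"rect",np.array(r[0])/500-[0,.6],np.array(r[1])/500,r[2]); print(cv2.boxPoints(r)/500-[0,.6])
# features
P=A["top"]
for nm,(r0,r1,c0,c1),(z0,z1) in [("hub",(245,275,388,418),(.07,.085)),("post",(250,280,345,375),(.1,.12)),("fin",(195,235,375,425),(.095,.115)),("bottle",(295,335,255,295),(.1,.17)),("mug",(225,280,215,265),(.085,.1)),("spout",(225,265,330,390),(.185,.205)),("tower",(200,280,250,325),(.34,.38))]:
  for n in A:
    p=A[n][r0:r1,c0:c1].reshape(-1,3) if n=="top" else A[n].reshape(-1,3)
    if n=="top": q=p[(p[:,2]>z0)&(p[:,2]<z1)]; m=q.mean(0) if len(q) else None
    else:
        if m is None: continue
        q=p[(p[:,2]>z0)&(p[:,2]<z1)&(np.hypot(*(p[:,:2]-m[:2]).T)<.06)]
    if len(q): print(nm,n,len(q),q.mean(0).round(3),q.min(0).round(3),q.max(0).round(3))
E
```

```text
top rect [ 0.5670647  -0.03584119] [0.14112158 0.33976553] 4.398705005645752
[[ 0.4836823   0.12812945]
 [ 0.50974113 -0.21063534]
 [ 0.65044707 -0.19981182]
 [ 0.62438822  0.13895299]]
scene rect [ 0.60126465 -0.0342334 ] [0.1991115  0.33996167] 3.5763344764709473
[[ 0.49129969  0.12920626]
 [ 0.51250589 -0.21009333]
 [ 0.71122962 -0.19767303]
 [ 0.69002342  0.1416265 ]]
hub top 353 [ 0.556 -0.155  0.077] [ 0.534 -0.178  0.07 ] [ 0.578 -0.133  0.082]
hub scene 544 [ 0.561 -0.156  0.076] [ 0.536 -0.179  0.07 ] [ 0.582 -0.133  0.08 ]
post top 60 [ 0.546 -0.056  0.113] [ 0.537 -0.065  0.107] [ 0.554 -0.048  0.117]
post scene 9 [ 0.551 -0.063  0.102] [ 0.546 -0.065  0.1  ] [ 0.556 -0.06   0.105]
fin top 190 [ 0.66  -0.147  0.104] [ 0.631 -0.156  0.095] [ 0.69  -0.139  0.109]
fin scene 350 [ 0.666 -0.148  0.103] [ 0.634 -0.156  0.095] [ 0.694 -0.139  0.108]
bottle top 636 [0.44  0.118 0.137] [0.411 0.09  0.1  ] [0.47  0.147 0.154]
bottle scene 291 [0.443 0.102 0.129] [0.419 0.093 0.1  ] [0.459 0.124 0.149]
mug top 243 [0.577 0.198 0.093] [0.534 0.15  0.085] [0.62  0.232 0.1  ]
mug scene 318 [0.593 0.196 0.091] [0.544 0.148 0.085] [0.625 0.233 0.097]
spout top 838 [ 0.571 -0.039  0.197] [ 0.552 -0.085  0.185] [0.591 0.005 0.202]
spout scene 1354 [ 0.577 -0.035  0.195] [ 0.555 -0.085  0.185] [0.594 0.021 0.199]
tower top 3603 [0.569 0.075 0.354] [0.517 0.022 0.34 ] [0.625 0.129 0.372]
tower scene 3561 [0.582 0.067 0.353] [0.524 0.021 0.34 ] [0.628 0.126 0.371]
```

```bash
cat >> h.py <<'E'
from scipy.spatial.transform import Rotation as R
def rot(psi,tilt=40):  # heading of approach, tilt from vertical (deg); y to the left
    p,t=np.radians([psi,tilt]); z=np.array([np.sin(t)*np.cos(p),np.sin(t)*np.sin(p),-np.cos(t)]); y=np.array([-np.sin(p),np.cos(p),0])
    return np.stack([np.cross(y,z),y,z],1)
def rel(P,M,s):
    T=s["tcp_rot"]; T=np.array(T); return np.round(T.T@(np.array(P)-s["ee_pos"]),4).tolist(),np.round(R.from_matrix(T.T@M).as_rotvec(),3).tolist()
E
python3 - <<'E'
from h import *; from plant import robot
s=robot.read_state(); M=rot(17)
for P,m in [((.33,.2,.38),rot(0,20)),((.34,-.1,.32),M),((.488,-.075,.174),M)]: print(rel(P,m,s))
E
```

```text
([-0.2195, -0.3324, -0.1471], [-0.075, -0.344, -0.416])
([-0.3512, -0.602, -0.0866], [-0.252, -0.668, -0.687])
([-0.4761, -0.5185, 0.0592], [-0.252, -0.668, -0.687])
```

```bash
python3 -m handwheel '[[[-0.22,-0.332,-0.147],[-0.075,-0.344,-0.416]],[[-0.22,-0.332,-0.147],[-0.075,-0.344,-0.416]],[[-0.22,-0.332,-0.147],[-0.075,-0.344,-0.416]],[[-0.22,-0.332,-0.147],[-0.075,-0.344,-0.416]],[[-0.22,-0.332,-0.147],[-0.075,-0.344,-0.416]],[[-0.22,-0.332,-0.147],[-0.075,-0.344,-0.416]],[[-0.22,-0.332,-0.147],[-0.075,-0.344,-0.416]],[[-0.22,-0.332,-0.147],[-0.075,-0.344,-0.416]],[[-0.351,-0.602,-0.087],[-0.252,-0.668,-0.687]],[[-0.351,-0.602,-0.087],[-0.252,-0.668,-0.687]],[[-0.351,-0.602,-0.087],[-0.252,-0.668,-0.687]],[[-0.351,-0.602,-0.087],[-0.252,-0.668,-0.687]],[[-0.351,-0.602,-0.087],[-0.252,-0.668,-0.687]],[[-0.351,-0.602,-0.087],[-0.252,-0.668,-0.687]],[[-0.476,-0.5185,0.059],[-0.252,-0.668,-0.687]],[[-0.476,-0.5185,0.059],[-0.252,-0.668,-0.687]],[[-0.476,-0.5185,0.059],[-0.252,-0.668,-0.687]],[[-0.476,-0.5185,0.059],[-0.252,-0.668,-0.687]],[[-0.476,-0.5185,0.059],[-0.252,-0.668,-0.687]],[[-0.476,-0.5185,0.059],[-0.252,-0.668,-0.687]]]' 0.06 40
python3 - <<'E'
from h import *; from plant import robot
for n in("scene","top"):
    d=robot.get_image(n); cv2.imwrite(f"pics/{n}1.png",d["img"]); np.savez(f"pics/{n}1.npz",**d)
s=robot.read_state(); M=rot(17); print(s["qpos"])
a=cv2.imread("pics/scene1.png")[170:370,180:420]; cv2.imwrite("pics/s1c.png",cv2.resize(a,None,fx=3,fy=3))
print(rel((.550,-.056,.097),M,s))
E
```

```text
clock: 2.6
ee_pos: [0.4884, -0.0738, 0.175]
tcp_rot: [[-0.732, -0.293, 0.615], [-0.224, 0.956, 0.19], [-0.644, 0.001, -0.765]]
contact_force: [0.3, 0.5, 0.1]
opening: 0.0598
gripper_force: 0.0
[ -30.44590015  -30.7881619   138.50177909   38.60818905   49.59626482
 -157.1691237 ]
([0.002, -0.0004, 0.1018], [-0.0, 0.003, 0.001])
```

View pics/s1c.png

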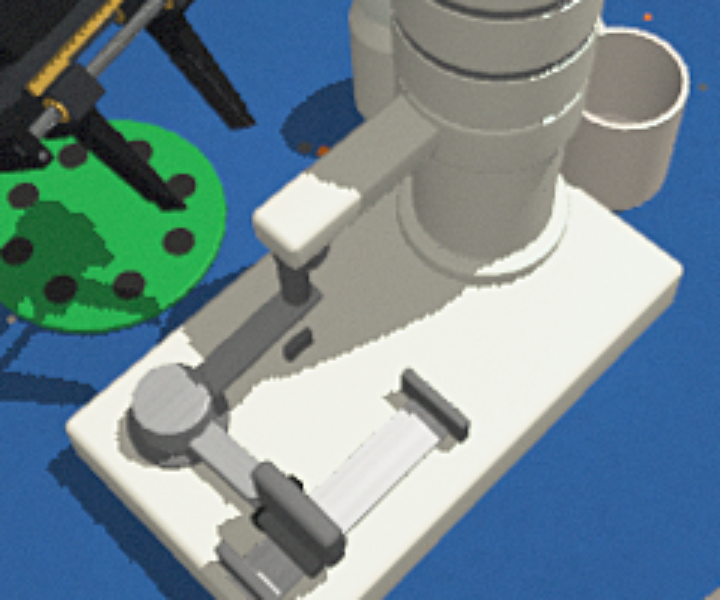

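The gripper is clear in front of the spout with the post free at about (295,270) in the crop. Joint 6 is near its limit, so I make a half turn first.

```bash
python3 -m handwheel '[[[0,0,0],[0,0,1.5]],[[0,0,0],[0,0,1.5]],[[0,0,0],[0,0,1.5]],[[0,0,0],[0,0,1.5]],[[0,0,0],[0,0,1.5]],[[0,0,0],[0,0,1.5]],[[0,0,0],[0,0,1.5]],[[0,0,0],[0,0,1.5]],[[0,0,0],[0,0,1.5]],[[0,0,0],[0,0,3.14]],[[0,0,0],[0,0,3.14]],[[0,0,0],[0,0,3.14]],[[0,0,0],[0,0,3.14]],[[0,0,0],[0,0,3.14]],[[0,0,0],[0,0,3.14]],[[0,0,0],[0,0,3.14]],[[0,0,0],[0,0,3.14]],[[0,0,0],[0,0,3.14]],[[0,0,0],[0,0,3.14]]]'
python3 - <<'E'
from h import *; from plant import robot
s=robot.read_state(); F=np.diag([-1,-1,1]); M=rot(17)@F; print(s["qpos"])
print(rel((.550,-.056,.097),M,s))
E
```

```text
clock: 5.08
ee_pos: [0.4883, -0.0746, 0.1753]
tcp_rot: [[0.73, 0.296, 0.616], [0.229, -0.955, 0.189], [0.644, 0.003, -0.765]]
contact_force: [-0.2, 0.6, -0.1]
opening: 0.06
gripper_force: 0.0
[-30.48595291 -30.73235971 138.52882632  38.60876085  49.58702946
  22.48309706]
([-0.0012, 0.0003, 0.1014], [-0.0, -0.002, 0.005])
```

Approach, then close on the post.

```bash
python3 -m handwheel '[[[0,0,0.03],[0,0,0]],[[-0.001,0,0.06],[0,0,0]],[[-0.001,0,0.08],[0,0,0]],[[-0.001,0,0.092],[0,0,0]],[[-0.001,0,0.101],[0,0,0]],[[-0.001,0,0.101],[0,0,0]]]'
python3 -m handwheel '[[[0,0,0],[0,0,0]],[[0,0,0],[0,0,0]],[[0,0,0],[0,0,0]],[[0,0,0],[0,0,0]],[[0,0,0],[0,0,0]],[[0,0,0],[0,0,0]]]' 0 40
python3 - <<'E'
from h import *; from plant import robot
s=robot.read_state(); M=np.array(s["tcp_rot"]); H=np.array([.558,-.156]);p=np.array(s["ee_pos"]); v=p[:2]-H; r=np.hypot(*v); print("r",r,np.degrees(np.arctan2(-v[0],v[1])))
for k in range(1,14):
    t=.1*k; c,si=np.cos(t),np.sin(t); q=H+[c*v[0]-si*v[1],si*v[0]+c*v[1]]
    print(t,rel([*q,p[2]],M,s)[0])
E
```

```text
clock: 5.82
ee_pos: [0.5497, -0.0555, 0.0964]
tcp_rot: [[0.732, 0.294, 0.615], [0.225, -0.956, 0.189], [0.643, -0.0, -0.765]]
contact_force: [1.0, -0.0, -0.4]
opening: 0.0599
gripper_force: 0.0
clock: 6.58
ee_pos: [0.5496, -0.0557, 0.0966]
tcp_rot: [[0.732, 0.293, 0.615], [0.225, -0.956, 0.189], [0.644, -0.0, -0.765]]
contact_force: [-0.6, -0.4, 1.3]
opening: 0.0169
gripper_force: 40.0
r 0.10067103011166019 4.758480701566603
0.1 [-0.0076, -0.0017, -0.0064]
0.2 [-0.0153, -0.0023, -0.0129]
0.30000000000000004 [-0.023, -0.0019, -0.0193]
0.4 [-0.0306, -0.0006, -0.0257]
0.5 [-0.0381, 0.0018, -0.032]
0.6000000000000001 [-0.0454, 0.0051, -0.0382]
0.7000000000000001 [-0.0524, 0.0093, -0.044]
0.8 [-0.059, 0.0144, -0.0496]
0.9 [-0.0652, 0.0204, -0.0548]
1.0 [-0.0709, 0.0272, -0.0596]
1.1 [-0.0761, 0.0346, -0.064]
1.2000000000000002 [-0.0806, 0.0427, -0.0678]
1.3 [-0.0846, 0.0514, -0.0711]
```

```bash
python3 -m handwheel '[[[-0.0038,-0.0009,-0.0032],[0,0,0]],[[-0.0076,-0.0017,-0.0064],[0,0,0]],[[-0.0115,-0.002,-0.0097],[0,0,0]],[[-0.0153,-0.0023,-0.0129],[0,0,0]],[[-0.0153,-0.0023,-0.0129],[0,0,0]]]'
```

```text
clock: 7.2
ee_pos: [0.5297, -0.0599, 0.0966]
tcp_rot: [[0.732, 0.292, 0.616], [0.224, -0.956, 0.188], [0.644, 0.001, -0.765]]
contact_force: [2.1, -3.3, -2.2]
opening: 0.0173
gripper_force: 40.0
```

```bash
python3 -m handwheel '[[[-0.0077,0.0004,-0.0064],[0,0,0]],[[-0.0153,0.0017,-0.0128],[0,0,0]],[[-0.0228,0.0041,-0.0191],[0,0,0]],[[-0.0301,0.0074,-0.0253],[0,0,0]],[[-0.0371,0.0116,-0.0311],[0,0,0]],[[-0.0437,0.0167,-0.0367],[0,0,0]],[[-0.0499,0.0227,-0.0419],[0,0,0]],[[-0.0556,0.0295,-0.0467],[0,0,0]],[[-0.0582,0.033,-0.049],[0,0,0]],[[-0.0608,0.0369,-0.0511],[0,0,0]],[[-0.0608,0.0369,-0.0511],[0,0,0]]]'
```

```text
clock: 8.57
ee_pos: [0.4627, -0.1133, 0.0962]
tcp_rot: [[0.732, 0.304, 0.61], [0.226, -0.953, 0.204], [0.643, -0.011, -0.766]]
contact_force: [-22.7, 13.8, 21.0]
opening: 0.0173
gripper_force: 39.9
```

Run:
```python
from h import *; from plant import robot
d=robot.get_image("scene"); a=d["img"][170:390,160:420]; cv2.imwrite("pics/s2c.png",cv2.resize(a,None,fx=3,fy=2.7))
```

```text
(no output)
```

View pics/s2c.png

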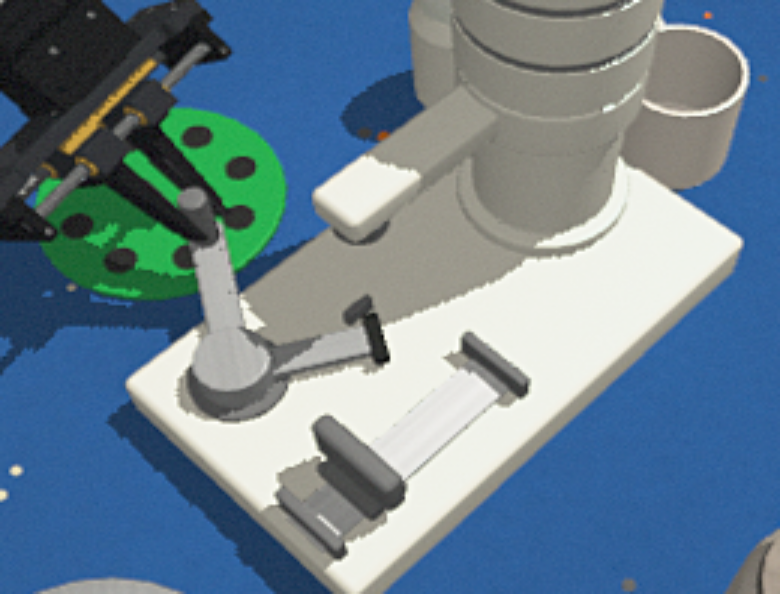

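The lever is largely open: the post is at about (195,205) and the nose shoe at (375,335), swung clear of the selector. The load is radial, so I continue to the stop along a slightly wider arc.

```bash
python3 -m handwheel '[[[-0.003,0.003,-0.0025],[0,0,0]],[[-0.0055,0.006,-0.0045],[0,0,0]],[[-0.008,0.0105,-0.0066],[0,0,0]],[[-0.008,0.0105,-0.0066],[0,0,0]],[[-0.008,0.0105,-0.0066],[0,0,0]]]'
```

```text
clock: 9.25
ee_pos: [0.4559, -0.1271, 0.0962]
tcp_rot: [[0.732, 0.303, 0.61], [0.227, -0.953, 0.202], [0.643, -0.009, -0.766]]
contact_force: [-25.0, 10.2, 20.0]
opening: 0.0173
gripper_force: 40.0
```

```bash
python3 -m handwheel '[[[-0.001,0.003,-0.003],[0,0,0]],[[-0.002,0.006,-0.005],[0,0,0]],[[-0.002,0.006,-0.005],[0,0,0]]]'
python3 - <<'E'
from h import *; from plant import robot
d=robot.get_image("top"); P=cloud(d)
q=P[240:340,330:440].reshape(-1,3); q=q[(q[:,2]>.105)&(q[:,2]<.118)]; print(len(q),q.mean(0))
a=d["img"][190:310,310:450]; cv2.imwrite("pics/t2c.png",cv2.resize(a,None,fx=5,fy=4.9))
E
```

```text
clock: 9.62
ee_pos: [0.454, -0.1295, 0.0964]
tcp_rot: [[0.731, 0.302, 0.612], [0.218, -0.953, 0.21], [0.647, -0.021, -0.762]]
contact_force: [27.3, 29.0, -12.1]
opening: 0.0171
gripper_force: 39.7
126 [ 0.45618252 -0.12876677  0.11234865]
```

View pics/t2c.png

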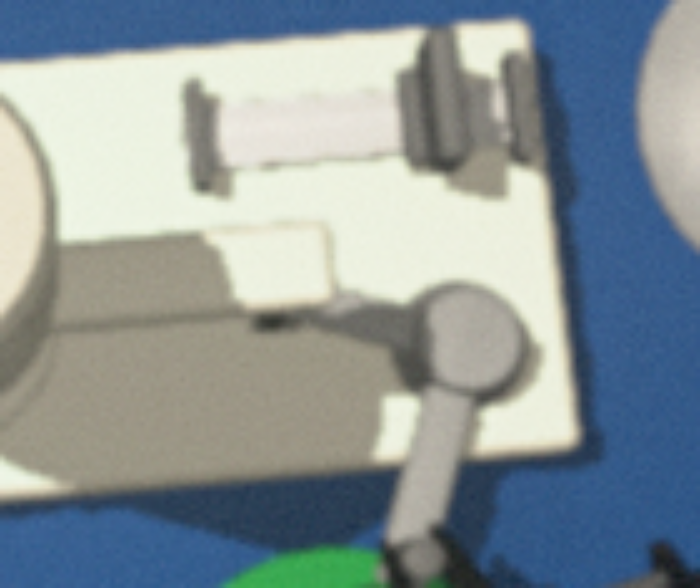

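At full stop: the post is at (425,555) in the crop, and it has turned 69.6° from shut by the depth data. Now release and retract.

```bash
python3 -m handwheel '[[[0,-0.004,0],[0,0,0]],[[0,-0.004,0],[0,0,0]],[[0,-0.004,0],[0,0,0]],[[0,-0.004,-0.03],[0,0,0]],[[0,-0.004,-0.07],[0,0,0]],[[0,-0.004,-0.09],[0,0,0]],[[0,-0.004,-0.09],[0,0,0]]]' 0.06
python3 - <<'E'
from h import *; from plant import robot
s=robot.read_state(); F=np.diag([-1,-1,1]); M=rot(4,0)@F
for P in [(.42,-.2,.28),(.678,-.147,.25),(.678,-.147,.15)]: print(rel(P,M,s))
E
```

```text
clock: 10.55
ee_pos: [0.3988, -0.1531, 0.1699]
tcp_rot: [[0.73, 0.291, 0.618], [0.225, -0.957, 0.184], [0.645, 0.004, -0.764]]
contact_force: [0.9, 0.4, -0.2]
opening: 0.0601
gripper_force: 0.0
([0.0759, 0.0515, -0.0797], [-0.075, -0.698, 0.217])
([0.2569, 0.0756, 0.1125], [-0.075, -0.698, 0.217])
([0.1924, 0.0752, 0.1889], [-0.075, -0.698, 0.217])
```

```bash
python3 -m handwheel '[[[0.076,0.0515,-0.08],[-0.075,-0.698,0.217]],[[0.076,0.0515,-0.08],[-0.075,-0.698,0.217]],[[0.076,0.0515,-0.08],[-0.075,-0.698,0.217]],[[0.076,0.0515,-0.08],[-0.075,-0.698,0.217]],[[0.257,0.0756,0.1125],[-0.075,-0.698,0.217]],[[0.257,0.0756,0.1125],[-0.075,-0.698,0.217]],[[0.257,0.0756,0.1125],[-0.075,-0.698,0.217]],[[0.257,0.0756,0.1125],[-0.075,-0.698,0.217]],[[0.257,0.0756,0.1125],[-0.075,-0.698,0.217]],[[0.257,0.0756,0.1125],[-0.075,-0.698,0.217]],[[0.192,0.0752,0.189],[-0.075,-0.698,0.217]],[[0.192,0.0752,0.189],[-0.075,-0.698,0.217]],[[0.192,0.0752,0.189],[-0.075,-0.698,0.217]]]' 0.06
python3 - <<'E'
from h import *; from plant import robot
d=robot.get_image("scene"); P=cloud(d).reshape(-1,3)
q=P[(np.hypot(P[:,0]-.663,P[:,1]+.148)<.045)&(P[:,2]>.095)&(P[:,2]<.108)]
print(len(q),q.mean(0),q.min(0),q.max(0)); print(robot.read_state()["qpos"])
a=d["img"][190:370,160:400]; cv2.imwrite("pics/s3c.png",cv2.resize(a,None,fx=3,fy=3))
E
```

```text
clock: 12.18
ee_pos: [0.6736, -0.1441, 0.1428]
tcp_rot: [[0.997, 0.072, -0.01], [0.072, -0.997, 0.006], [-0.01, -0.007, -1.0]]
contact_force: [-0.4, -0.3, 0.0]
opening: 0.0601
gripper_force: 0.0
202 [ 0.6726691  -0.14722762  0.103276  ] [ 0.63408917 -0.1541382   0.09546332] [ 0.69379827 -0.13913021  0.10695028]
[-16.59420856  15.91993513  92.9714881    0.17054215  71.43788536
  69.22256697]
```

View pics/s3c.png

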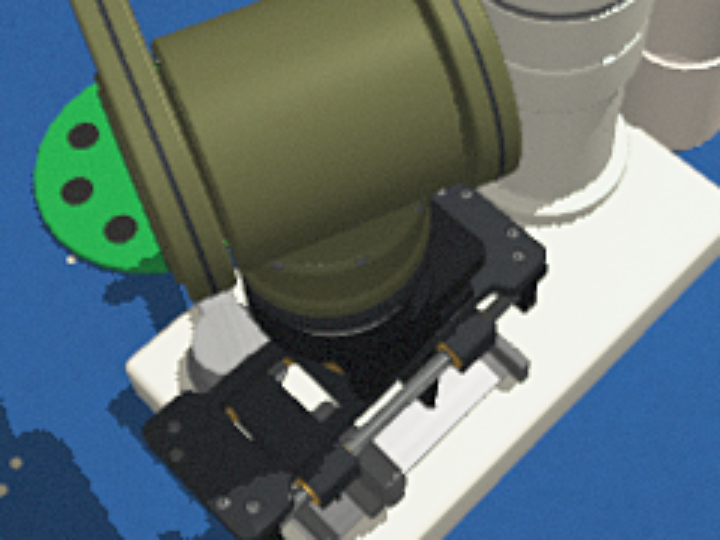

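The gripper straddles the fin at about (345,440). The olive wrist overhangs toward the spout, so I check its clearance for the slide.

Run:
```python
from h import *; from plant import robot
for n in("scene","top"):
    d=robot.get_image(n); P=cloud(d); t=np.array(robot.read_state()["ee_pos"])
    b,g,r=[d["img"][...,i].astype(int) for i in range(3)]
    m=(P[...,2]>.2)&(np.hypot(P[...,0]-t[0],P[...,1]-t[1])<.35)&(r-b>15)&(r<190)&(r>20)
    q=P[m]-t
    for z0 in np.arange(.1,.6,.04):
        k=q[(q[:,2]>=z0)&(q[:,2]<z0+.04)]
        if len(k)>20: print(n,round(z0,2),len(k),np.percentile(k[:,:2],[1,99],axis=0).round(3).tolist())
```

```text
scene 0.1 90 [[-0.126, -0.019], [0.009, 0.246]]
scene 0.14 102 [[-0.127, -0.034], [0.026, 0.246]]
scene 0.18 778 [[-0.14, -0.036], [0.037, 0.234]]
scene 0.22 689 [[-0.006, -0.042], [0.042, 0.028]]
scene 0.26 4467 [[-0.112, -0.064], [0.055, 0.066]]
scene 0.3 8903 [[-0.125, -0.058], [0.04, 0.07]]
scene 0.34 8407 [[-0.197, -0.024], [-0.069, 0.093]]
scene 0.38 2969 [[-0.223, 0.011], [-0.156, 0.094]]
top 0.1 74 [[-0.162, -0.045], [-0.022, 0.251]]
top 0.14 121 [[-0.162, -0.01], [-0.024, 0.258]]
top 0.18 423 [[-0.161, -0.011], [-0.018, 0.252]]
top 0.22 179 [[-0.079, -0.028], [-0.015, 0.099]]
top 0.26 1110 [[-0.091, -0.045], [0.045, 0.085]]
top 0.3 4502 [[-0.144, -0.053], [0.034, 0.091]]
top 0.34 4391 [[-0.189, -0.025], [-0.067, 0.109]]
top 0.38 6474 [[-0.269, 0.016], [-0.158, 0.137]]
top 0.42 9643 [[-0.341, 0.034], [-0.241, 0.147]]
top 0.46 175 [[-0.343, 0.066], [-0.321, 0.135]]
```

Straight down, the wrist would come too near the tower at the end of the slide. Instead I push the fin from its -y side with closed fingers, tool leaning 25° away from the tower.

Run:
```python
from h import *; from plant import robot
s=robot.read_state(); F=np.diag([-1,-1,1]); M=R.from_rotvec(np.radians(25)*np.array([.9976,.07,0])).as_matrix()@rot(4,0)@F
for P in [(.668,-.205,.22),(.668,-.205,.095)]: print(rel(P,M,s))
s["tcp_rot"]=M; s["ee_pos"]=np.zeros(3); print(rel((-.007,.0998,0),M,s))
```

```text
([-0.0144, 0.0588, -0.0701], [0.434, -0.001, 0.003])
([-0.0147, 0.0591, 0.0549], [0.434, -0.001, 0.003])
([-0.0, -0.0907, 0.0423], [0.0, 0.0, 0.0])
```

```bash
python3 -m handwheel '[[[0,0,-0.03],[0,0,0]],[[0,0,-0.07],[0,0,0]],[[-0.014,0.059,-0.07],[0.434,0,0.003]],[[-0.014,0.059,-0.07],[0.434,0,0.003]],[[-0.014,0.059,-0.07],[0.434,0,0.003]],[[-0.014,0.059,-0.07],[0.434,0,0.003]],[[-0.014,0.059,-0.03],[0.434,0,0.003]],[[-0.014,0.059,0.01],[0.434,0,0.003]],[[-0.014,0.059,0.04],[0.434,0,0.003]],[[-0.014,0.059,0.04],[0.434,0,0.003]],[[-0.014,0.059,0.04],[0.434,0,0.003]]]' 0
python3 - <<'E'
from h import *; from plant import robot
s=robot.read_state(); F=np.diag([-1,-1,1]); M=R.from_rotvec(np.radians(25)*np.array([.9976,.07,0])).as_matrix()@rot(4,0)@F
print(s["qpos"])
for P in [(.667,-.205,.095),(.6655,-.182,.095),(.660,-.092,.095),(.659,-.078,.095)]: print(rel(P,M,s))
d=robot.get_image("scene"); 
a=d["img"][190:390,160:400]; cv2.imwrite("pics/s4c.png",cv2.resize(a,None,fx=3,fy=3))
E
```

```text
clock: 13.7
ee_pos: [0.669, -0.204, 0.1094]
tcp_rot: [[0.997, 0.064, -0.029], [0.071, -0.904, 0.421], [0.001, -0.422, -0.907]]
contact_force: [0.4, 0.1, 0.5]
opening: 0.0004
gripper_force: 0.0
[-29.34390919  25.7052876   86.77475716  20.83278311  82.39570164
  51.07638571]
([-0.002, 0.0068, 0.0127], [0.001, -0.0, 0.001])
([-0.0019, -0.0141, 0.0224], [0.001, -0.0, 0.001])
([-0.001, -0.0958, 0.0605], [0.001, -0.0, 0.001])
([-0.001, -0.1085, 0.0664], [0.001, -0.0, 0.001])
```

View pics/s4c.png

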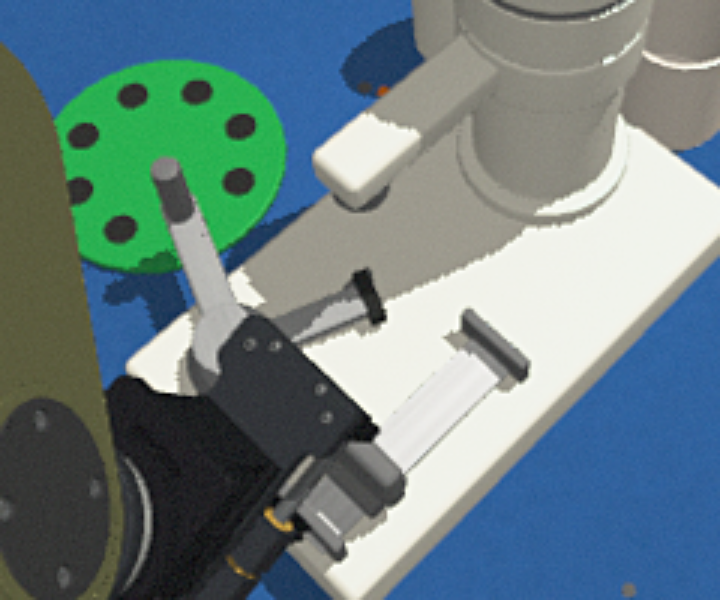

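The wrist is now well away from the tower, the fingers are behind the fin (370,480), and the lever stays open with its post at (165,170). Lower and push.

```bash
python3 -m handwheel '[[[-0.002,0.006,0.011],[0,0,0]],[[-0.002,-0.005,0.016],[0,0,0]],[[-0.002,-0.014,0.0205],[0,0,0]],[[-0.002,-0.022,0.024],[0,0,0]],[[-0.002,-0.031,0.028],[0,0,0]],[[-0.001,-0.04,0.0325],[0,0,0]],[[-0.001,-0.049,0.0365],[0,0,0]],[[-0.001,-0.058,0.041],[0,0,0]],[[-0.001,-0.067,0.045],[0,0,0]],[[-0.001,-0.076,0.049],[0,0,0]],[[-0.001,-0.083,0.0525],[0,0,0]],[[-0.001,-0.09,0.0555],[0,0,0]],[[-0.001,-0.09,0.0555],[0,0,0]]]'
```

```text
clock: 15.38
ee_pos: [0.6592, -0.0982, 0.0944]
tcp_rot: [[0.998, 0.063, -0.033], [0.071, -0.903, 0.424], [-0.003, -0.425, -0.905]]
contact_force: [-0.2, 0.2, 0.2]
opening: 0.0003
gripper_force: 0.0
```

```bash
python3 -m handwheel '[[[0,-0.0045,0.002],[0,0,0]],[[0,-0.009,0.004],[0,0,0]],[[0,-0.0135,0.006],[0,0,0]],[[0,-0.0135,0.006],[0,0,0]]]'
python3 - <<'E'
from h import *; from plant import robot
d=robot.get_image("scene"); P=cloud(d).reshape(-1,3)
q=P[(np.hypot(P[:,0]-.66,P[:,1]+.06)<.06)&(P[:,2]>.099)&(P[:,2]<.108)]
print(len(q),np.median(q,0),q.min(0),q.max(0))
a=d["img"][190:390,160:400]; cv2.imwrite("pics/s5c.png",cv2.resize(a,None,fx=3,fy=3))
E
```

```text
clock: 15.88
ee_pos: [0.6581, -0.0839, 0.0947]
tcp_rot: [[0.998, 0.062, -0.033], [0.07, -0.903, 0.424], [-0.003, -0.425, -0.905]]
contact_force: [-0.6, -0.1, -0.2]
opening: 0.0002
gripper_force: 0.2
112 [ 0.6775002  -0.06389094  0.10390723] [ 0.65277739 -0.07088161  0.09986054] [ 0.68830188 -0.05660268  0.1073195 ]
```

View pics/s5c.png

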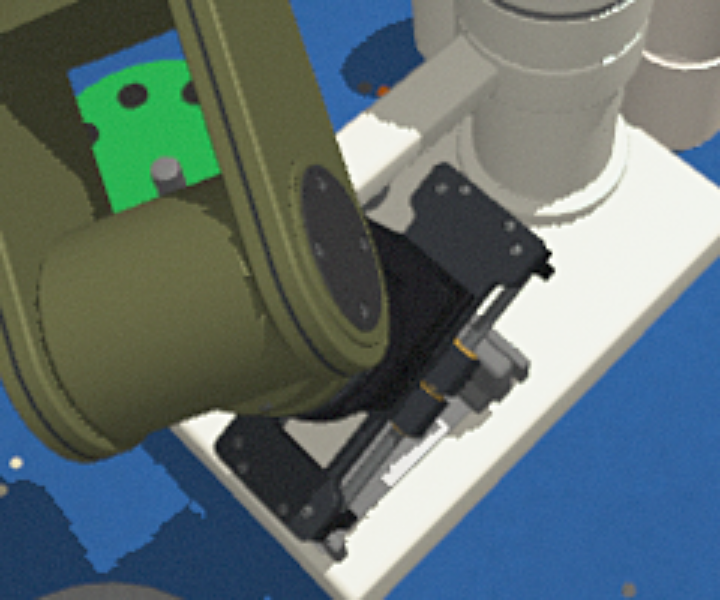

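The selector has moved to about y = -0.064 (roughly 84 mm), shown at (490,370); a few mm remain to the stop.

```bash
python3 -m handwheel '[[[0,-0.0045,0.002],[0,0,0]],[[0,-0.009,0.004],[0,0,0]],[[0,-0.0115,0.005],[0,0,0]],[[0,-0.0115,0.005],[0,0,0]]]'
```

```text
clock: 16.42
ee_pos: [0.6579, -0.0795, 0.0951]
tcp_rot: [[0.998, 0.062, -0.029], [0.069, -0.91, 0.409], [-0.001, -0.41, -0.912]]
contact_force: [-1.4, -22.7, -1.1]
opening: 0.0004
gripper_force: 11.2
```

At the stop (23 N, selector about 89 mm along). Back off, lift, and return to the lever.

```bash
python3 -m handwheel '[[[0,0.02,-0.009],[0,0,0]],[[0,0.046,-0.021],[0,0,0]],[[0,0.026,-0.066],[0,0,0]],[[0,0.0,-0.12],[0,0,0]],[[0,-0.017,-0.158],[0,0,0]],[[0,-0.017,-0.158],[0,0,0]]]'
python3 - <<'E'
from h import *; from plant import robot
s=robot.read_state(); M=rot(17)@np.diag([-1,-1,1])
for P in [(.42,-.2,.30),(.398,-.150,.169)]: print(rel(P,M,s))
for n in("scene","top"):
    d=robot.get_image(n); P=cloud(d).reshape(-1,3)
    for nm,c,z in [("fin",(.657,-.058),(.097,.108)),("post",(.457,-.129),(.107,.116))]:
        q=P[(np.hypot(P[:,0]-c[0],P[:,1]-c[1])<.035)&(P[:,2]>z[0])&(P[:,2]<z[1])]
        if len(q): print(n,nm,len(q),q.mean(0),q.min(0),q.max(0))
E
```

```text
clock: 17.18
ee_pos: [0.6636, -0.1248, 0.2512]
tcp_rot: [[0.998, 0.066, -0.024], [0.07, -0.905, 0.42], [0.006, -0.421, -0.907]]
contact_force: [0.5, 0.2, -0.4]
opening: 0.0004
gripper_force: 0.0
([-0.248, 0.0314, -0.07], [-0.336, 0.629, -0.362])
([-0.2672, 0.0399, 0.0704], [-0.336, 0.629, -0.362])
scene fin 305 [ 0.65949155 -0.0626991   0.10325198] [ 0.62919165 -0.07027651  0.0973166 ] [ 0.6880772  -0.05364176  0.10699564]
top fin 180 [ 0.65483228 -0.06114121  0.10415889] [ 0.62551432 -0.06930916  0.09780401] [ 0.68393965 -0.05331119  0.10753833]
top post 56 [ 0.46100741 -0.12508126  0.11205044] [ 0.45391734 -0.13359306  0.10810095] [ 0.46829786 -0.11702885  0.11518063]
```

Run:
```python
from h import *; from plant import robot
o=[]
for n,(r0,r1,c0,c1) in {"scene":(255,355,235,360),"top":(185,285,315,440)}.items():
    d=robot.get_image(n); o.append(cv2.resize(d["img"][r0:r1,c0:c1],(400,320),interpolation=cv2.INTER_CUBIC))
cv2.imwrite("pics/g6.png",np.hstack(o))
```

View pics/g6.png

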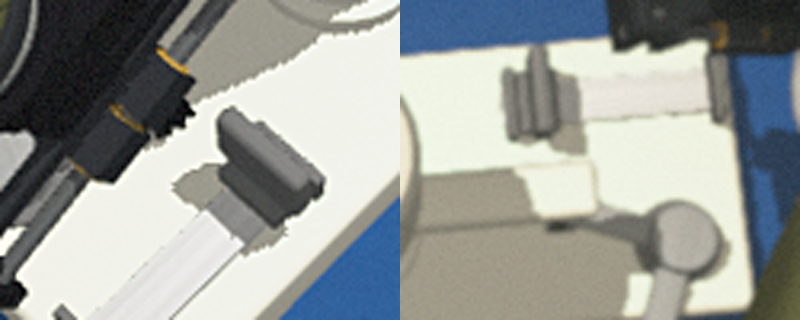

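The carriage sits flush against the tower-side end bracket (about (515,105)). Now go to the lever.

```bash
python3 -m handwheel '[[[-0.248,0.0314,-0.07],[-0.336,0.629,-0.362]],[[-0.248,0.0314,-0.07],[-0.336,0.629,-0.362]],[[-0.248,0.0314,-0.07],[-0.336,0.629,-0.362]],[[-0.248,0.0314,-0.07],[-0.336,0.629,-0.362]],[[-0.248,0.0314,-0.07],[-0.336,0.629,-0.362]],[[-0.248,0.0314,-0.07],[-0.336,0.629,-0.362]],[[-0.267,0.04,0.07],[-0.336,0.629,-0.362]],[[-0.267,0.04,0.07],[-0.336,0.629,-0.362]],[[-0.267,0.04,0.07],[-0.336,0.629,-0.362]],[[-0.267,0.04,0.07],[-0.336,0.629,-0.362]],[[-0.267,0.04,0.07],[-0.336,0.629,-0.362]]]' 0.06
python3 - <<'E'
from h import *; from plant import robot
for n in("scene","top"):
    d=robot.get_image(n); P=cloud(d).reshape(-1,3)
    q=P[(np.hypot(P[:,0]-.459,P[:,1]+.127)<.02)&(P[:,2]>.107)&(P[:,2]<.116)]
    if len(q): print(n,len(q),q.mean(0))
s=robot.read_state(); M=rot(17)@np.diag([-1,-1,1])
print(rel((.459,-.127,.097),M,s),s["qpos"][5])
E
```

```text
clock: 18.75
ee_pos: [0.3969, -0.1503, 0.1693]
tcp_rot: [[0.737, 0.292, 0.61], [0.224, -0.956, 0.187], [0.638, -0.001, -0.77]]
contact_force: [-0.1, 0.6, 0.9]
opening: 0.0602
gripper_force: 0.0
scene 75 [ 0.46482607 -0.1264727   0.11170643]
top 56 [ 0.46106137 -0.12539365  0.11264358]
([0.0053, -0.004, 0.0978], [-0.001, 0.006, -0.001]) 7.089375522769453
```

```bash
python3 -m handwheel '[[[0.007,-0.004,0.03],[0,0,0]],[[0.007,-0.004,0.06],[0,0,0]],[[0.007,-0.004,0.085],[0,0,0]],[[0.007,-0.004,0.099],[0,0,0]],[[0.007,-0.004,0.099],[0,0,0]]]' 0.06
python3 -m handwheel '[[[0,0,0],[0,0,0]],[[0,0,0],[0,0,0]],[[0,0,0],[0,0,0]],[[0,0,0],[0,0,0]],[[0,0,0],[0,0,0]],[[0,0,0],[0,0,0]],[[-0.001,0.003,-0.001],[0,0,0]],[[-0.002,0.006,-0.002],[0,0,0]],[[-0.003,0.009,-0.0025],[0,0,0]],[[-0.003,0.009,-0.0025],[0,0,0]]]' 0 40
python3 - <<'E'
from h import *; from plant import robot
s=robot.read_state(); M=np.array(s["tcp_rot"]); H=np.array([.557,-.156]);p=np.array(s["ee_pos"]); v=p[:2]-H; r=np.hypot(*v); a=np.arctan2(-v[0],v[1]); print("r",r,np.degrees(a))
for k in range(1,14):
    b=a-.1*k; print(k,rel([*(H+.1005*np.array([-np.sin(b),np.cos(b)])),.0965],M,s)[0])
E
```

```text
clock: 19.48
ee_pos: [0.4602, -0.1248, 0.0944]
tcp_rot: [[0.738, 0.293, 0.608], [0.222, -0.956, 0.19], [0.637, -0.005, -0.771]]
contact_force: [0.4, -1.4, -0.3]
opening: 0.0601
gripper_force: 0.0
clock: 20.72
ee_pos: [0.4585, -0.1279, 0.094]
tcp_rot: [[0.736, 0.3, 0.606], [0.218, -0.954, 0.207], [0.641, -0.02, -0.768]]
contact_force: [15.5, 23.9, 1.8]
opening: 0.0172
gripper_force: 39.8
r 0.10241530041007985 74.06291588631625
1 [0.0073, -0.0071, 0.003]
2 [0.0124, -0.0146, 0.0075]
3 [0.018, -0.0213, 0.0123]
4 [0.0241, -0.0273, 0.0176]
5 [0.0307, -0.0324, 0.0232]
6 [0.0376, -0.0367, 0.0291]
7 [0.0448, -0.04, 0.0352]
8 [0.0523, -0.0424, 0.0415]
9 [0.0599, -0.0437, 0.0479]
10 [0.0676, -0.0441, 0.0544]
11 [0.0753, -0.0435, 0.0608]
12 [0.0829, -0.0419, 0.0671]
13 [0.0904, -0.0393, 0.0733]
```

```bash
python3 -m handwheel '[[[0.005,-0.01,0.003],[0,0,0]],[[0.012,-0.0185,0.0075],[0,0,0]],[[0.018,-0.0255,0.0123],[0,0,0]],[[0.024,-0.0315,0.0176],[0,0,0]],[[0.0307,-0.0365,0.0232],[0,0,0]],[[0.0376,-0.0405,0.0291],[0,0,0]],[[0.0448,-0.044,0.0352],[0,0,0]],[[0.0523,-0.0465,0.0415],[0,0,0]],[[0.0599,-0.048,0.0479],[0,0,0]],[[0.0599,-0.048,0.0479],[0,0,0]]]'
python3 - <<'E'
from h import *; from plant import robot
s=robot.read_state(); M=rot(17)@np.diag([-1,-1,1])
for P in [(.536,-.058,.0965),(.546,-.056,.0965),(.553,-.055,.0965),(.558,-.055,.0965)]: print(rel(P,M,s))
E
```

```text
clock: 21.98
ee_pos: [0.5177, -0.0648, 0.0947]
tcp_rot: [[0.739, 0.294, 0.606], [0.223, -0.956, 0.192], [0.636, -0.007, -0.772]]
contact_force: [0.8, -0.2, -6.0]
opening: 0.0173
gripper_force: 40.0
([0.0162, -0.0012, 0.011], [-0.007, 0.009, -0.003])
([0.024, -0.0001, 0.0174], [-0.007, 0.009, -0.003])
([0.0294, 0.001, 0.0219], [-0.007, 0.009, -0.003])
([0.0331, 0.0024, 0.0249], [-0.007, 0.009, -0.003])
```

```bash
python3 -m handwheel '[[[0.008,-0.0008,0.0055],[0,0,0]],[[0.0162,-0.0012,0.011],[0,0,0]],[[0.020,-0.0007,0.0142],[0,0,0]],[[0.024,0,0.0174],[0,0,0]],[[0.027,0.0005,0.0197],[0,0,0]],[[0.027,0.0005,0.0197],[0,0,0]]]'
```

```text
clock: 22.72
ee_pos: [0.5483, -0.0554, 0.095]
tcp_rot: [[0.741, 0.294, 0.604], [0.222, -0.956, 0.193], [0.634, -0.008, -0.773]]
contact_force: [0.6, 3.2, -18.6]
opening: 0.0175
gripper_force: 40.0
```

```bash
python3 -m handwheel '[[[0.0022,0.0009,0.0018],[0,0,0]],[[0.0044,0.0018,0.0036],[0,0,0]],[[0.006,0.002,0.005],[0,0,0]],[[0.006,0.002,0.005],[0,0,0]]]'
```

```text
clock: 23.22
ee_pos: [0.556, -0.0544, 0.095]
tcp_rot: [[0.741, 0.295, 0.604], [0.222, -0.956, 0.194], [0.634, -0.01, -0.773]]
contact_force: [-1.3, 6.5, -19.0]
opening: 0.0174
gripper_force: 40.0
```

Run:
```python
from h import *; from plant import robot
o=[]
for n,(r0,r1,c0,c1) in {"scene":(230,340,200,325),"top":(195,305,320,445)}.items():
    d=robot.get_image(n); o.append(cv2.resize(d["img"][r0:r1,c0:c1],(400,352),interpolation=cv2.INTER_CUBIC))
    P=cloud(d).reshape(-1,3)
    q=P[(np.hypot(P[:,0]-.55,P[:,1]+.056)<.03)&(P[:,2]>.1)&(P[:,2]<.118)]; print(n,len(q),q.mean(0) if len(q) else "")
    q=P[(np.abs(P[:,0]-.555)<.04)&(P[:,1]>-.125)&(P[:,1]<-.07)&(P[:,2]>.058)&(P[:,2]<.068)]
    if len(q)>20: f=np.polyfit(q[:,1],q[:,0],1); print("arm",n,len(q),np.degrees(np.arctan(-f[0])),np.polyval(f,[-.12,-.056]))
cv2.imwrite("pics/g7.png",np.hstack(o))
d=dict(np.load("pics/scene0.npz")); P=cloud(d).reshape(-1,3)
q=P[(np.abs(P[:,0]-.555)<.04)&(P[:,1]>-.125)&(P[:,1]<-.07)&(P[:,2]>.058)&(P[:,2]<.068)];f=np.polyfit(q[:,1],q[:,0],1); print("arm at start",len(q),np.degrees(np.arctan(-f[0])),np.polyval(f,[-.12,-.056]))
```

```text
scene 109 [ 0.55765503 -0.06876151  0.10828818]
arm scene 374 1.432721976695831 [0.55681033 0.55520963]
top 103 [ 0.55249367 -0.05565485  0.11107896]
arm top 57 -19.94077023422335 [0.55219057 0.57540977]
arm at start 372 2.6498679862366625 [0.55580866 0.55284661]
```

View pics/g7.png

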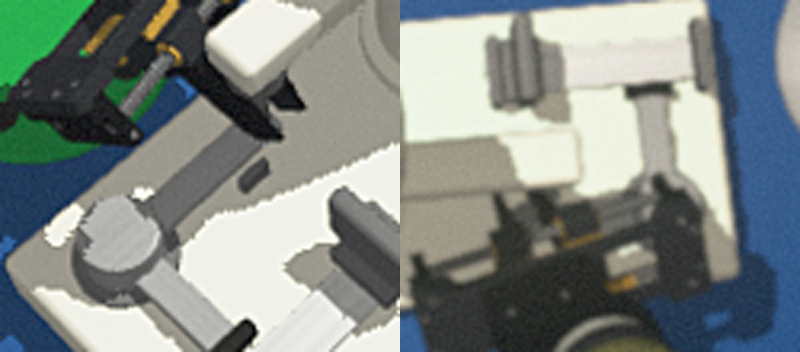

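The arm lies along the block, nose shoe now at (655,90). It is slightly further shut than at the start, and no stop force is felt yet, so I push on in small steps.

```bash
python3 -m handwheel '[[[0.0022,0.0008,0.0018],[0,0,0]],[[0.0044,0.0015,0.0036],[0,0,0]],[[0.0044,0.0015,0.0036],[0,0,0]]]'
```

```text
clock: 23.7
ee_pos: [0.559, -0.0538, 0.0943]
tcp_rot: [[0.743, 0.301, 0.598], [0.227, -0.954, 0.198], [0.63, -0.011, -0.777]]
contact_force: [-43.6, -1.3, 8.3]
opening: 0.0172
gripper_force: 40.0
```

Stop reached (44 N). Relax to about zero load, then open and look before leaving.

```bash
python3 -m handwheel '[[[-0.0015,-0.0005,-0.0012],[0,0,0]],[[-0.0015,-0.0005,-0.0012],[0,0,0]]]'; python3 -m handwheel '[[[0,0,0],[0,0,0]],[[0,0,0],[0,0,0]],[[0,0,0],[0,0,0]],[[0,0,-0.02],[0,0,0]],[[0,0,-0.05],[0,0,0]],[[0,0,-0.09],[0,0,0]],[[0,0,-0.13],[0,0,0]],[[0,0,-0.15],[0,0,0]],[[0,0,-0.15],[0,0,0]]]' 0.06
python3 - <<'E'
from h import *; from plant import robot
for n in("scene","top"):
    d=robot.get_image(n) ; P0=cloud(d)
    for tag,P in(("now",P0),("start",cloud(dict(np.load(f"pics/{n}0.npz"))))):
        P=P.reshape(-1,3)
        for nm,c,rr,z in [("fin",(.659,-.061),.035,(.097,.108)),("post",(.55,-.056),.025,(.107,.116)),("bottle",(.441,.113),.05,(.1,.17)),("mug",(.585,.197),.05,(.085,.1)),("hub",(.558,-.156),.023,(.073,.082))]:
            q=P[(np.hypot(P[:,0]-c[0],P[:,1]-c[1])<rr)&(P[:,2]>z[0])&(P[:,2]<z[1])]
            if len(q): print(n,tag,nm,len(q),q.mean(0).round(4))
        q=P[(np.abs(P[:,0]-.555)<.04)&(P[:,1]>-.125)&(P[:,1]<-.07)&(P[:,2]>.058)&(P[:,2]<.068)]
        if len(q)>20: f=np.polyfit(q[:,1],q[:,0],1); print("arm",n,tag,np.degrees(np.arctan(-f[0])),np.polyval(f,[-.12,-.056]))
print(robot.read_state()["contact_force"],robot.read_state()["clock"])
E
```

```text
clock: 23.95
ee_pos: [0.5584, -0.054, 0.0946]
tcp_rot: [[0.742, 0.298, 0.601], [0.224, -0.955, 0.196], [0.632, -0.01, -0.775]]
contact_force: [-19.5, 2.9, -6.3]
opening: 0.017
gripper_force: 40.1
clock: 25.08
ee_pos: [0.472, -0.0863, 0.2176]
tcp_rot: [[0.734, 0.29, 0.614], [0.223, -0.957, 0.185], [0.642, 0.001, -0.767]]
contact_force: [0.3, 0.2, 0.3]
opening: 0.06
gripper_force: 0.0
scene now fin 307 [ 0.6596 -0.0627  0.1033]
scene now bottle 288 [0.4426 0.1021 0.1286]
scene now mug 317 [0.5929 0.1956 0.0915]
scene now hub 505 [ 0.5594 -0.1562  0.0763]
arm scene now 0.21323706020214914 [0.55698732 0.55674913]
scene start bottle 291 [0.4425 0.1023 0.1286]
scene start mug 318 [0.5932 0.1961 0.0915]
scene start hub 502 [ 0.5596 -0.1561  0.0764]
arm scene start 2.6498679862366625 [0.55580866 0.55284661]
top now fin 180 [ 0.6547 -0.0612  0.1041]
top now post 57 [ 0.5496 -0.0557  0.1128]
top now bottle 631 [0.4402 0.1186 0.1371]
top now mug 233 [0.5791 0.2001 0.0935]
top now hub 332 [ 0.5569 -0.1558  0.0771]
arm top now -0.09515935833359121 [0.55309601 0.5532023 ]
top start post 57 [ 0.5457 -0.0559  0.1124]
top start bottle 636 [0.44   0.1184 0.1372]
top start mug 227 [0.579  0.1999 0.0936]
top start hub 324 [ 0.557  -0.1557  0.077 ]
arm top start 1.7972733500184361 [0.55161183 0.5496036 ]
[ 0.10025121 -0.29073482  0.50558634] 25.175
```

```bash
python3 -c "
from plant import robot
print(robot.finish_job())"
```

```text
the job is handed in; nothing more can be done
None
```

The job is handed in. The lever was swung fully open, the selector pushed to its stop nearest the tower, and the lever swung back to its shut stop, all in about 25 s. The bottle and mug measured unmoved; I did not re-measure the pan lid, but the arm was kept above it.

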